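# Put the flat chisels away in the tray

### The job

Two flat stone chisels, the ones with a broad fan-shaped edge, have been left lying on the steel bench. Lay each one flat and straight in its own empty lane of the wooden tray, about midway along the lane, with its cutting edge pointing the same way as the flat chisel already in the middle lane. Set them down rather than dropping them, and leave the chisel in the middle lane as it lies.

Things in the scene. Friction and masses are not known exactly. Their poses are not given: they have to be found in the camera images.
- chisel_a: Flat steel chisel, 175 mm, about 0.4 kg: 18 mm square bar, blade at one end fanning to 43 mm wide, 9 mm thick. Origin: underside of the bar, on its centre line, near the centre of mass. x: along the bar to the cutting edge (edge at +85 mm, hammer end -90; plain bar -85 to +35); z up, bar top at 18 mm. Loose on the bench at the robot's right, edge roughly to the left.
- chisel_b: Flat steel chisel, 175 mm, about 0.4 kg: 18 mm square bar, blade at one end fanning to 43 mm wide, 9 mm thick. Origin: underside of the bar, on its centre line, near the centre of mass. x: along the bar to the cutting edge (edge at +85 mm, hammer end -90; plain bar -85 to +35); z up, bar top at 18 mm. Loose at the right, edge roughly to the right. (A spike-tipped bar nearby is not wanted.)
- chisel_in_tray: Flat steel chisel, 175 mm, about 0.4 kg: 18 mm square bar, blade at one end fanning to 43 mm wide, 9 mm thick. Origin: underside of the bar, on its centre line, near the centre of mass. x: along the bar to the cutting edge (edge at +85 mm, hammer end -90; plain bar -85 to +35); z up, bar top at 18 mm. Already loose in the tray's middle lane, edge to tray +x.
- tray: Shallow wooden tray fixed to the bench at the robot's left, 230 mm (x) by 246 mm (y). Origin: centre of its underside. Three lanes along x, centred at y = -80, 0, +80 mm, each 74 mm wide, 218 mm long inside; floor at z = 6 mm; ribs and rim 6 mm thick, tops at z = 12 mm. The middle lane is occupied, the two outer ones are empty.
Not all that is in view belongs to the job. Leave any pink or yellow look-alike of the chisel_in_tray alone.

How it is judged:
At the end, for the whole second after the job is handed in: chisel_a and chisel_b rest one in each outer lane, flat on its floor (4 mm, 5 deg), origin within 20 mm of the lane's centre line and 25 mm of its middle, within 12 deg of its direction, edge towards tray +x; the middle chisel is within 20 mm of its start, on the tray floor ((((y of chisel_a in the frame of tray between 0.06 and 0.1 m and x of chisel_a in the frame of tray between -0.025 and 0.025 m and z of chisel_a in the frame of tray below 0.01 m and angle between chisel_a's own z axis and vertical below 0.09 rad and angle between the x axis of chisel_a and the x axis of tray, either way round below 0.22 rad and y of tray in the frame of chisel_a below 0 m and linear speed of chisel_a below 0.02 m/s) and (y of chisel_b in the frame of tray between -0.1 and -0.06 m and x of chisel_b in the frame of tray between -0.025 and 0.025 m and z of chisel_b in the frame of tray below 0.01 m and angle between chisel_b's own z axis and vertical below 0.09 rad and angle between the x axis of chisel_b and the x axis of tray, either way round below 0.22 rad and y of tray in the frame of chisel_b above 0 m and linear speed of chisel_b below 0.02 m/s)) or ((y of chisel_a in the frame of tray between -0.1 and -0.06 m and x of chisel_a in the frame of tray between -0.025 and 0.025 m and z of chisel_a in the frame of tray below 0.01 m and angle between chisel_a's own z axis and vertical below 0.09 rad and angle between the x axis of chisel_a and the x axis of tray, either way round below 0.22 rad and y of tray in the frame of chisel_a above 0 m and linear speed of chisel_a below 0.02 m/s) and (y of chisel_b in the frame of tray between 0.06 and 0.1 m and x of chisel_b in the frame of tray between -0.025 and 0.025 m and z of chisel_b in the frame of tray below 0.01 m and angle between chisel_b's own z axis and vertical below 0.09 rad and angle between the x axis of chisel_b and the x axis of tray, either way round below 0.22 rad and y of tray in the frame of chisel_b below 0 m and linear speed of chisel_b below 0.02 m/s))) and z of chisel_in_tray in the frame of tray below 0.01 m and distance of chisel_in_tray from where it was at the start of the episode below 0.02 m); the robot touches nothing.
It fails at once if the chisel in the middle lane is shifted by more than 20 mm (distance of chisel_in_tray from where it was at the start of the episode above 0.02 m).
It fails at once if a chisel is dropped from more than about 3 cm (falling, out of the fingers) ((height (world z) of chisel_a above 0.016 m and linear speed of chisel_a above 0.6 m/s and contact force between the fingers and chisel_a below 0.2 N) or (height (world z) of chisel_b above 0.016 m and linear speed of chisel_b above 0.6 m/s and contact force between the fingers and chisel_b below 0.2 N)).
It also fails if it takes over 64 s, if anything falls off the work surface, if the arm or the gripper's body presses on something with over 40 N, if the wrist force passes 120 N, or if a joint passes its speed limit or range.

### The arm

A 7-joint arm with a two-finger parallel gripper is mounted at the origin on the work surface. World frame = base frame: x ahead of the robot, y to its left, z up, the work surface at z = 0. Lengths are in m, angles in rad, forces in N, time in s.
With the tool pointing down it reaches from about 0.4 to 0.875 m from the base axis. Payload 19.3 kg.
Tool frame: the origin (TCP) lies on the centre line of the jaws, within the pads' length; the fingertips stand 8 mm ahead of it and the grasp point (between the pads) lies 11 mm behind it (bot.tip_extent is the distance from the TCP to the fingertips, in m); x points along the fingers, y is the direction in which the jaws open and shut, and the axes are right-handed (so a half turn about x gives the same grasp; the last joint's range is limited). The gripper opens to 85 mm and grips with 20 to 120 N. Pads are 22 mm wide; open, the fingers measure 114 mm over their backs; the gripper's body (76 mm by 85 mm) begins 54 mm behind the grasp point. The pads swing forward as they close: fully open they stand 13 mm farther back than shut.
Start: joints at [-1.401, 0.521, -0.036, 1.599, 0.021, 1.021, -0.113], TCP at [0.148, 0.607, 0.239] pointing down, gripper open.
Joint ranges: [-2.91, 2.91], [-0.3, 2.13], [-1.5, 1.42], [0.17, 2.43], [-1.26, 4.41], [0.16, 1.93], [-2.52, 2.52]. Speed limits (rad/s): [1.89, 1.89, 2.39, 2.39, 3.01, 3.01, 3.01].

### API

Orientations are given as [roll, pitch, yaw] about the fixed x, y, z axes, in that order (R = Rz(yaw) Ry(pitch) Rx(roll)).
In Python, from workcell import sensors, imaging, order, bot gives the robot as it stands.
- The arm moves only by the tool arm_command, never from a script. Its argument "commands" is a list of rows, each an object of numbers: "dx", "dy", "dz": the shift along the tool's x, y, z in cm; "twist": the turn about the tool's x in rad. A call has 1 to 12 rows; each row is the pose to reach, as a shift and turn from the pose measured when the call began, along the tool's axes at that moment; what a row does not reach only later rows make up. A row lasts 1/12 s, in which the tool goes at most 41.7 mm and 7.16 degrees, less where a joint would pass 70% of its speed; a pose out of reach is approached as far as the arm can. A call with a gripper value outside its range is refused whole. "grip" is the closure, from -1 (fully open) to 1 (shut), set as the call begins (left out, the last holds). The fingers move at their own pace and stop on an object; "squeeze" is the grip in N (left out, the last holds). Time passes only in rows, so rows that repeat a pose let the fingers close. It gives the time, the measured TCP pose, the force and the opening at its end, in the units of the state.
- sensors.observe(): the state, without advancing time (a new reading comes with each control period).
- imaging.grab_frame(name): name is "side" or "top" or "wrist"; returns the picture (400x640x3 uint8, red, green, blue); there is no depth.
- imaging.camera_info(name): a dict with "fx", "fy", "cx", "cy" (pixels), "origin" and "attitude" of the camera in the world. Camera axes: x right, y down, z forward; pixel columns grow to the right and rows downward; lengths in m; the calibration is good to about 2 mm. The wrist camera is an equidistant fisheye: a pixel r from the principal point sees the ray r / f radians off the axis. A picture is of the moment at which its call begins: read the wrist's pose just before it. camera_info takes no time and is no camera call; for the wrist camera it gives the pose at the moment of the call.
- order.job_done(): hands the job in, once; it reports no verdict.
The state is a dict: "clock": time; "qpos": joint angles; "qd": joint speeds; "joint_efforts": joint torques, N m; "position": TCP position; "tool_rot": TCP orientation; "force": force on the tool from outside, world axes, zero at the start; "moment": the same for the moment, N m; "grip_width": finger opening in m.
Only numpy, scipy, OpenCV 4.12 (cv2) and the standard library are available. Lean on these libraries where they do the work, as an engineer would, in place of code of your own. Each camera call takes 0.05 s, during which the arm holds its last target.

## Working session

There is one attempt and no reset: what is moved stays moved. The work goes in short steps, Python scripts to look and compute and a tool call to move; the robot and the scene stay as the last step left them, time stands still between calls to the robot, and variables do not carry over. Pictures are saved under pics/ and viewed, and the job is handed in when it is done.

Besides the shell and the picture viewer there is one more tool, called after "Emit:" as a command line: name --argument value ..., lists and objects as JSON in quotes. arm_command: Moves the arm, as the interface text tells. Its arguments: {"type":"object","properties":{"commands":{"type":"array"},"grip":{"type":"number"},"squeeze":{"type":"number"}},"required":["commands"]}

```bash
mkdir -p pics; ls
python3 - <<'E'
from workcell import sensors, imaging, order, bot
import cv2
print(sensors.observe())
for n in ["side","top","wrist"]:
    i=imaging.camera_info(n); print(n,i)
    cv2.imwrite(f"pics/{n}0.png",imaging.grab_frame(n)[:,:,::-1])
print(bot.tip_extent)
E
```

```text
pics
{'clock': 0.0, 'qpos': array([-1.40120886,  0.52197267, -0.03630913,  1.59999674,  0.02120786,
        1.02110492, -0.11280841]), 'qd': array([-1.25566732e-03, -5.55005396e-04,  8.75294598e-04, -5.05802386e-05,
       -2.65144078e-04, -2.52356153e-05,  2.41571194e-04]), 'joint_efforts': array([-9.00177001e-04, -9.27089381e+01,  1.97971657e+00, -3.69939852e+01,
        1.78627350e-02,  7.96258537e-03, -2.97467864e-05]), 'position': array([0.14840581, 0.60679228, 0.23875573]), 'tool_rot': array([-1.4847163 ,  1.5696998 , -1.72453409]), 'force': array([ 0.1345194 , -0.40113335, -0.19209943]), 'moment': array([ 0.03095794, -0.0300501 ,  0.04392624]), 'grip_width': 0.08525362681595416}
side {'fx': 410.8128116031992, 'fy': 410.8128116031992, 'cx': 320.0026334058989, 'cy': 198.2070729903438, 'origin': array([ 0.03974425, -0.77635818,  0.83981289]), 'attitude': array([-2.27311488e+00,  1.61736804e-03, -4.62409028e-01])}
top {'fx': 441.492218096263, 'fy': 441.492218096263, 'cx': 316.37100124204073, 'cy': 190.46760454211474, 'origin': array([0.32133913, 0.06192285, 1.2273084 ]), 'attitude': array([-3.04563936,  0.01923445, -1.57290716])}
wrist {'fx': 309.70691628693146, 'fy': 309.70691628693146, 'cx': 317.98014413261313, 'cy': 196.9780415538149, 'origin': array([0.06901294, 0.62751545, 0.37441509]), 'attitude': array([2.81680630e+00, 1.85767872e-03, 1.33264169e+00])}
0.008
```

View pics/side0.png

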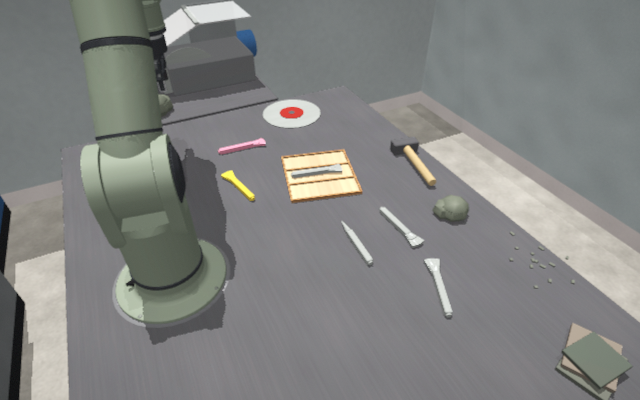

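View pics/top0.png

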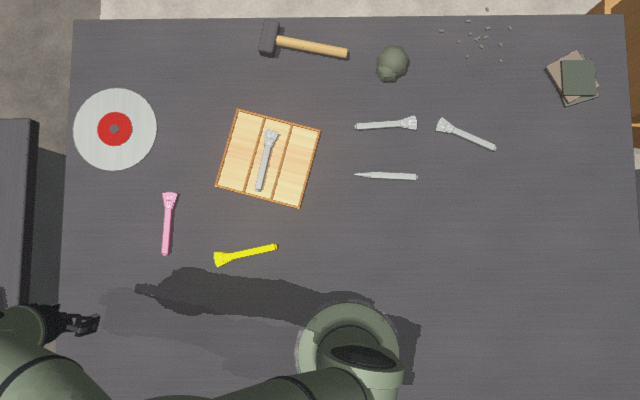

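View pics/wrist0.png

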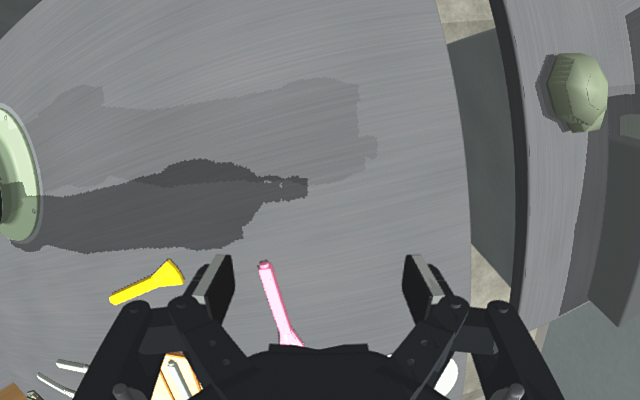

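The top view shows these candidates:
- Fan-edged bar at about (386,123), edge to the right: fits chisel_b.
- Fan-edged bar at about (466,134), edge to the left: fits chisel_a.
- Bar at (386,176): pointed, so it is the spike and not wanted.
- Pink (168,223) and yellow (245,255) bars: look-alikes, to be left alone.
- Grey bar in the tray (266,160), edge up in the image: the middle chisel.

I'll confirm with an enlarged crop and measure.

```bash
cat > h.py <<'E'
import numpy as np, cv2
from scipy.spatial.transform import Rotation as R
from workcell import sensors, imaging, order, bot
def ray(info,px):
    px=np.atleast_2d(px).astype(float)
    d=np.c_[(px[:,0]-info['cx'])/info['fx'],(px[:,1]-info['cy'])/info['fy'],np.ones(len(px))]
    return d@R.from_euler('xyz',info['attitude']).as_matrix().T
def plane(info,px,z):
    d=ray(info,px);o=np.array(info['origin']);return o+d*((z-o[2])/d[:,2])[:,None]
def project(info,P):
    c=(np.atleast_2d(P)-info['origin'])@R.from_euler('xyz',info['attitude']).as_matrix()
    return np.c_[c[:,0]/c[:,2]*info['fx']+info['cx'],c[:,1]/c[:,2]*info['fy']+info['cy']]
def seg(img,roi,vmin,smax=40):
    hsv=cv2.cvtColor(img,cv2.COLOR_RGB2HSV);m=((hsv[...,2]>vmin)&(hsv[...,1]<smax)).astype(np.uint8)
    k=np.zeros_like(m);x0,y0,x1,y1=roi;k[y0:y1,x0:x1]=1
    n,l,s,c=cv2.connectedComponentsWithStats(m*k)
    i=1+np.argmax(s[1:,4]);return (l==i),s[i]
E
python3 - <<'E'
from h import *
import cv2
top=cv2.imread('pics/top0.png')[:,:,::-1].copy(); it=imaging.camera_info('top')
cr=cv2.resize(top[90:215,205:510],None,fx=2.6,fy=2.6,interpolation=cv2.INTER_CUBIC)
cv2.imwrite('pics/crop0.png',cr[:,:,::-1])
for n,roi in dict(b=(345,105,425,140),a=(430,110,505,160),spike=(345,165,425,190)).items():
    m,s=seg(top,roi,120)
    ys,xs=np.nonzero(m);P=plane(it,np.c_[xs,ys],0.014)[:,:2]
    c=P.mean(0);u=np.linalg.svd(P-c)[2][0] if len(P)<5000 else 0
    t=(P-c)@u;w=(P-c)@np.array([-u[1],u[0]])
    wid=[np.ptp(w[(t>lo)&(t<lo+.015)]) for lo in np.arange(t.min(),t.max()-.01,.02)]
    print(n,s,'c',c.round(4),'u',u.round(3),np.degrees(np.arctan2(u[1],u[0])).round(1),'len',np.ptp(t).round(4),'ends',(c+u*t.min()).round(4),(c+u*t.max()).round(4),np.round(wid,3))
hsv=cv2.cvtColor(top,cv2.COLOR_RGB2HSV)
m=((hsv[...,1]>50)&(hsv[...,0]<30)&(hsv[...,2]>90)).astype(np.uint8);k=np.zeros_like(m);k[95:220,205:335]=1
m=cv2.morphologyEx(m*k,cv2.MORPH_CLOSE,np.ones((3,3)))
cs,_=cv2.findContours(m,cv2.RETR_EXTERNAL,cv2.CHAIN_APPROX_NONE);c=max(cs,key=cv2.contourArea)
box=cv2.boxPoints(cv2.minAreaRect(c));print(box)
Pw=plane(it,c[:,0,:],0.012)[:,:2].astype(np.float32)
r=cv2.minAreaRect(Pw);print('tray',r);print(cv2.boxPoints(r))
E
```

```text
b [354 115  63  15 501] c [ 0.6255 -0.1196] u [-0.059  0.998] 93.4 len 0.1748 ends [ 0.6299 -0.1946] [ 0.6197 -0.0202] [0.04  0.032 0.023 0.017 0.019 0.018 0.019 0.018 0.017]
a [435 117  62  34 519] c [ 0.5962 -0.3208] u [-0.416 -0.91 ] -114.6 len 0.1767 ends [ 0.6279 -0.2514] [ 0.5544 -0.4121] [0.042 0.036 0.024 0.019 0.019 0.018 0.018 0.018 0.018]
spike [353 171  65   9 381] c [ 0.4803 -0.1136] u [0.048 0.999] 87.2 len 0.1764 ends [ 0.4765 -0.1928] [ 0.485  -0.0165] [0.017 0.017 0.017 0.017 0.017 0.017 0.017 0.012 0.009]
[[213.05927 186.20827]
 [234.63861 106.05653]
 [321.20966 129.36412]
 [299.6303  209.51585]]
tray ((0.5310806632041931, 0.22193486988544464), (0.25030213594436646, 0.23282799124717712), 74.84185791015625)
[[0.38599196 0.13157849]
 [0.6107193  0.07069768]
 [0.6761694  0.31229126]
 [0.451442   0.37317204]]
```

View pics/crop0.png

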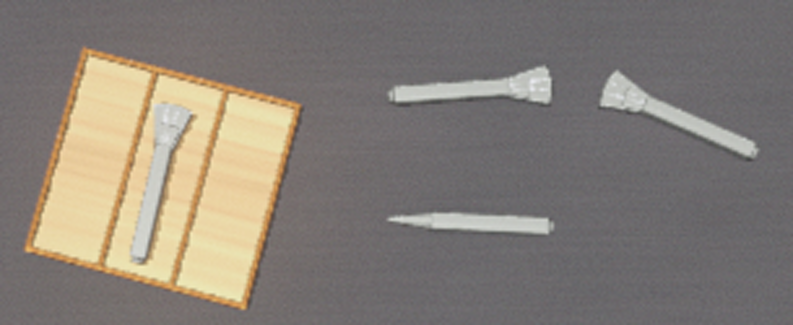

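The crop confirms it. The two fan-edged loose chisels are b at (386,123), edge right, and a at (466,134), edge left. The (386,176) bar is spiked, and the middle chisel's edge points up in the image, which is tray +x. Next I'll compute the tool frame and cross-check with the side view.

```bash
cat >> h.py <<'E'
def pose():
    s=sensors.observe();return s,R.from_euler('xyz',s['tool_rot']).as_matrix()
def to(x,y,z,head=None):
    """shift in tool axes (cm) and twist to reach xyz with tool z heading 'head' deg (mod 180)"""
    s,M=pose();d=M.T@(np.array([x,y,z])-s['position'])*100
    h=np.degrees(np.arctan2(M[1,2],M[0,2]));print('t',s['clock'].round(2),'pos',s['position'].round(4),'toolx',M[:,0].round(3),'z-heading',h.round(2),'q7',s['qpos'][6].round(3),'q',s['qpos'].round(2),'w',s['grip_width'].round(4),'F',s['force'].round(1))
    print('d cm',d.round(2))
    if head is not None:
        for k in (0,180,-180,360,-360):
            tw=-(head+k-h)
            if abs(tw)<=270: print('twist option deg',round(tw,1),'rad',round(np.radians(tw),3))
E
python3 - <<'E'
from h import *
s,M=pose();print(M.round(3))
to(0.592,-0.3295,0.2,65.4)
to(0.625,-0.110,0.2,-86.65)
i=imaging.camera_info('side');img=cv2.imread('pics/side0.png').copy()
def fr(o,h,pts):
    c,s=np.cos(np.radians(h)),np.sin(np.radians(h));p=np.array(pts,float)
    return np.c_[o[0]+c*p[:,0]-s*p[:,1],o[1]+s*p[:,0]+c*p[:,1],p[:,2]]
for o,h in(((.5922,-.3295),65.4),((.6249,-.1099),-86.65)):
    for p in project(i,fr(o,h,[[.085,0,.005],[-.09,0,.018],[0,0,.018]])): cv2.circle(img,tuple(np.round(p).astype(int)),1,(0,0,255),-1)
for p in project(i,fr((.5311,.2219),-15.16,[[x,y,.012] for x in(-.115,.115) for y in(-.123,.123)]+[[0,.08,.006],[0,-.08,.006]])): cv2.circle(img,tuple(np.round(p).astype(int)),1,(0,0,255),-1)
cv2.imwrite('pics/sidechk.png',cv2.resize(img[140:330,270:470],None,fx=3,fy=3))
E
```

```text
[[-0.     0.238  0.971]
 [-0.001  0.971 -0.238]
 [-1.    -0.001  0.   ]]Traceback (most recent call last):
  File "<stdin>", line 3, in <module>
  File "h.py", line 23, in to
    h=np.degrees(np.arctan2(M[1,2],M[0,2]));print('t',s['clock'].round(2),'pos',s['position'].round(4),'toolx',M[:,0].round(3),'z-heading',h.round(2),'q7',s['qpos'][6].round(3),'q',s['qpos'].round(2),'w',s['grip_width'].round(4),'F',s['force'].round(1))
                                                      ^^^^^^^^^^^^^^^^
AttributeError: 'float' object has no attribute 'round'
```

```bash
sed -i "s/s\['clock'\].round(2)/round(float(s['clock']),2)/; s/s\['grip_width'\].round(4)/round(float(s['grip_width']),4)/" h.py
cat >> h.py <<'E'
def fr(o,h,pts):
    c,s=np.cos(np.radians(h)),np.sin(np.radians(h));p=np.array(pts,float)
    return np.c_[o[0]+c*p[:,0]-s*p[:,1],o[1]+s*p[:,0]+c*p[:,1],p[:,2]]
E
python3 - <<'E'
from h import *
to(0.592,-0.3295,0.2,65.4)
to(0.625,-0.110,0.2,-86.65)
i=imaging.camera_info('side');img=cv2.imread('pics/side0.png').copy()
for o,h in(((.5922,-.3295),65.4),((.6249,-.1099),-86.65)):
    for p in project(i,fr(o,h,[[.085,0,.005],[-.09,0,.018],[0,0,.018]])): cv2.circle(img,tuple(np.round(p).astype(int)),1,(0,0,255),-1)
for p in project(i,fr((.5311,.2219),-15.16,[[x,y,.012] for x in(-.115,.115) for y in(-.123,.123)]+[[0,.08,.006],[0,-.08,.006]])): cv2.circle(img,tuple(np.round(p).astype(int)),1,(0,0,255),-1)
cv2.imwrite('pics/sidechk.png',cv2.resize(img[140:330,270:470],None,fx=3,fy=3))
E
```

```text
t 0.15 pos [0.1484 0.6069 0.2389] toolx [-0.    -0.001 -1.   ] z-heading -13.74 q7 -0.113 q [-1.4   0.52 -0.04  1.6   0.02  1.02 -0.11] w 0.0854 F [ 0.9 -0.2 -0.1]
d cm [  3.96 -80.42  65.33]
twist option deg -79.1 rad -1.381
twist option deg -259.1 rad -4.523
twist option deg 100.9 rad 1.76
t 0.15 pos [0.1484 0.6069 0.2389] toolx [-0.    -0.001 -1.   ] z-heading -13.74 q7 -0.113 q [-1.4   0.52 -0.04  1.6   0.02  1.02 -0.11] w 0.0854 F [ 0.9 -0.2 -0.1]
d cm [  3.94 -58.31  63.33]
twist option deg 72.9 rad 1.272
twist option deg -107.1 rad -1.869
twist option deg 252.9 rad 4.414
```

View pics/sidechk.png

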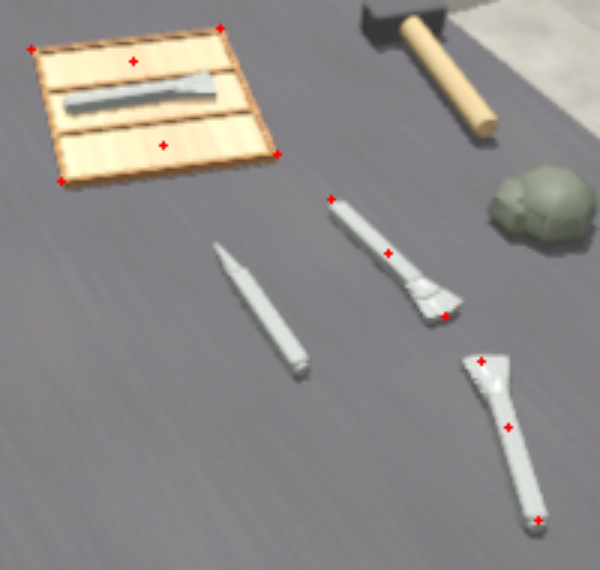

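Side-view reprojections match to about 1 px, so the measurements hold. 

Plan: chisel b goes to the y=+80 lane (target 0.552, 0.299), and chisel a goes to the y=-80 lane (0.510, 0.145) because that keeps joint 7 in range. I'll start by moving towards b.

Emit:
arm_command --commands '[{"dy":-1.5,"dz":2.5,"twist":0.04},{"dy":-3.5,"dz":5.7,"twist":0.1},{"dy":-5.6,"dz":9.1,"twist":0.16},{"dy":-7.7,"dz":12.5,"twist":0.22},{"dy":-9.8,"dz":15.9,"twist":0.28},{"dy":-11.9,"dz":19.3,"twist":0.34},{"dy":-14,"dz":22.7,"twist":0.4},{"dy":-16.1,"dz":26.1,"twist":0.46},{"dy":-18.2,"dz":29.5,"twist":0.52},{"dy":-20.3,"dz":32.9,"twist":0.58},{"dy":-22,"dz":35.6,"twist":0.62},{"dy":-22.6,"dz":36.6,"twist":0.64}]' --grip -1 --squeeze 60

```text
validation failed for argument at $.co...
```

```bash
python3 -c "
from h import *
to(0.625,-0.110,0.15,-86.65)"
```

```text
t 0.15 pos [0.1484 0.6069 0.2389] toolx [-0.    -0.001 -1.   ] z-heading -13.74 q7 -0.113 q [-1.4   0.52 -0.04  1.6   0.02  1.02 -0.11] w 0.0854 F [ 0.9 -0.2 -0.1]
d cm [  8.94 -58.31  63.33]
twist option deg 72.9 rad 1.272
twist option deg -107.1 rad -1.869
twist option deg 252.9 rad 4.414
```

Emit:
arm_command --commands '[{"dx":0,"dy":-1.5,"dz":2.5,"twist":0.04},{"dx":0,"dy":-3.5,"dz":5.7,"twist":0.1},{"dx":0,"dy":-5.6,"dz":9.1,"twist":0.16},{"dx":0,"dy":-7.7,"dz":12.5,"twist":0.22},{"dx":0,"dy":-9.8,"dz":15.9,"twist":0.28},{"dx":0,"dy":-11.9,"dz":19.3,"twist":0.34},{"dx":0,"dy":-14,"dz":22.7,"twist":0.4},{"dx":0,"dy":-16.1,"dz":26.1,"twist":0.46},{"dx":0,"dy":-18.2,"dz":29.5,"twist":0.52},{"dx":0,"dy":-20.3,"dz":32.9,"twist":0.58},{"dx":0,"dy":-22,"dz":35.6,"twist":0.62},{"dx":0,"dy":-22.6,"dz":36.6,"twist":0.64}]' --grip -1 --squeeze 60

```text
clock: 1.15
position: [0.4532, 0.2962, 0.2392]
tool_rot: [-0.282, 1.568, -1.169]
force: [0.4, -0.4, -1.1]
grip_width: 0.0855
```

```bash
python3 -c "
from h import *
to(0.625,-0.110,0.15,-86.65)"
```

```text
t 1.15 pos [0.4532 0.2962 0.2392] toolx [ 0.001 -0.002 -1.   ] z-heading -50.84 q7 0.088 q [-0.85  0.4   0.21  1.83 -0.1   0.93  0.09] w 0.0855 F [ 0.4 -0.4 -1.1]
d cm [  9.02 -12.33  42.32]
twist option deg 35.8 rad 0.625
twist option deg -144.2 rad -2.517
twist option deg 215.8 rad 3.767
```

Emit:
arm_command --commands '[{"dx":0.5,"dy":-0.7,"dz":2.4,"twist":0.04},{"dx":1.3,"dy":-1.8,"dz":6.2,"twist":0.1},{"dx":2.1,"dy":-2.9,"dz":10,"twist":0.16},{"dx":2.9,"dy":-4,"dz":13.8,"twist":0.22},{"dx":3.7,"dy":-5.1,"dz":17.6,"twist":0.28},{"dx":4.5,"dy":-6.2,"dz":21.4,"twist":0.34},{"dx":5.3,"dy":-7.3,"dz":25.2,"twist":0.4},{"dx":6.1,"dy":-8.4,"dz":29,"twist":0.45},{"dx":6.9,"dy":-9.5,"dz":32.8,"twist":0.5},{"dx":7.7,"dy":-10.6,"dz":36.4,"twist":0.55},{"dx":8.5,"dy":-11.6,"dz":39.9,"twist":0.6},{"dx":9,"dy":-12.3,"dz":42.3,"twist":0.625}]'

```text
clock: 2.15
position: [0.6255, -0.1127, 0.1491]
tool_rot: [0.003, 1.568, -1.514]
force: [-0.4, -0.3, 0.8]
grip_width: 0.085
```

```bash
python3 -c "
from h import *
i=imaging.camera_info('wrist');cv2.imwrite('pics/w1.png',imaging.grab_frame('wrist')[:,:,::-1])
print(i)
to(0.625,-0.110,0.012,-86.65)"
```

```text
{'fx': 309.70691628693146, 'fy': 309.70691628693146, 'cx': 317.98014413261313, 'cy': 196.9780415538149, 'origin': array([ 0.62138751, -0.02923593,  0.28454781]), 'attitude': array([2.81297135e+00, 4.11707510e-04, 5.57831873e-02])}
t 2.2 pos [ 0.6259 -0.1168  0.1486] toolx [ 0.    -0.005 -1.   ] z-heading -87.13 q7 0.388 q [-0.15  0.67  0.37  1.66 -0.29  0.86  0.39] w 0.0854 F [-4.9 -4.9 -1.3]
d cm [13.66 -0.05 -0.76]
twist option deg -0.5 rad -0.008
twist option deg -180.5 rad -3.15
twist option deg 179.5 rad 3.133
```

View pics/w1.png

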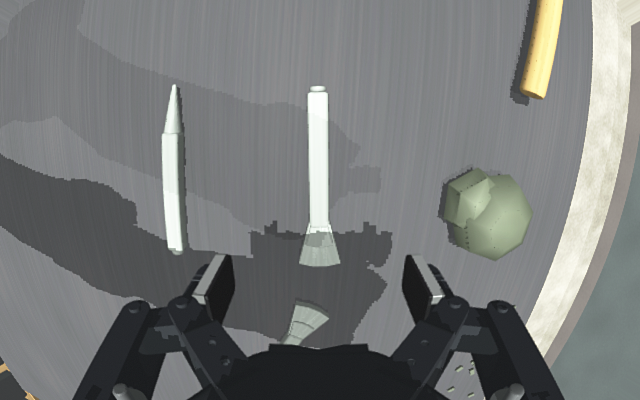

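The wrist view shows chisel b straight and centred between the jaws (bar along column ~318). The spike at (173,190) is well clear of the right-hand bar. Descending.

Emit:
arm_command --commands '[{"dx":1,"dy":0,"dz":-0.6,"twist":0},{"dx":3,"dy":0,"dz":-0.7,"twist":0},{"dx":5,"dy":0,"dz":-0.7,"twist":0},{"dx":7,"dy":0,"dz":-0.7,"twist":0},{"dx":9,"dy":0,"dz":-0.7,"twist":0},{"dx":10.5,"dy":0,"dz":-0.7,"twist":0},{"dx":11.7,"dy":0,"dz":-0.7,"twist":0},{"dx":12.6,"dy":0,"dz":-0.7,"twist":0},{"dx":13.1,"dy":0,"dz":-0.7,"twist":0},{"dx":13.3,"dy":0,"dz":-0.7,"twist":0},{"dx":13.3,"dy":0,"dz":-0.7,"twist":0}]'

```text
clock: 3.12
position: [0.6256, -0.1103, 0.0156]
tool_rot: [-0.027, 1.566, -1.548]
force: [-0.1, -1.5, -0.1]
grip_width: 0.0858
```

Emit:
arm_command --commands '[{"dx":0,"dy":0,"dz":0,"twist":0},{"dx":0,"dy":0,"dz":0,"twist":0},{"dx":0,"dy":0,"dz":0,"twist":0},{"dx":0,"dy":0,"dz":0,"twist":0},{"dx":0,"dy":0,"dz":0,"twist":0},{"dx":0,"dy":0,"dz":0,"twist":0}]' --grip 0.1

```text
clock: 3.62
position: [0.6257, -0.1103, 0.0158]
tool_rot: [0.023, 1.566, -1.497]
force: [-0.2, -0.0, 0.3]
grip_width: 0.0384
```

```bash
python3 -c "
from h import *
to(0.625,-0.110,0.012,-86.65)"
```

```text
t 3.62 pos [ 0.6257 -0.1103  0.0158] toolx [ 0.    -0.005 -1.   ] z-heading -87.12 q7 0.43 q [-0.11  0.85  0.28  1.71 -0.36  0.63  0.43] w 0.0384 F [-0.2 -0.   0.3]
d cm [ 0.38 -0.07 -0.04]
twist option deg -0.5 rad -0.008
twist option deg -180.5 rad -3.15
twist option deg 179.5 rad 3.133
```

Emit:
arm_command --commands '[{"dx":0.2,"dy":0,"dz":0,"twist":0},{"dx":0.3,"dy":0,"dz":0,"twist":0},{"dx":0.3,"dy":0,"dz":0,"twist":0},{"dx":0.3,"dy":0,"dz":0,"twist":0},{"dx":0.3,"dy":0,"dz":0,"twist":0},{"dx":0.3,"dy":0,"dz":0,"twist":0},{"dx":0.3,"dy":0,"dz":0,"twist":0},{"dx":0.3,"dy":0,"dz":0,"twist":0}]' --grip 1 --squeeze 60

```text
clock: 4.28
position: [0.6259, -0.1104, 0.013]
tool_rot: [0.096, 1.566, -1.424]
force: [-0.2, 0.6, 5.8]
grip_width: 0.0165
```

Emit:
arm_command --commands '[{"dx":-0.5,"dy":0,"dz":0,"twist":0},{"dx":-1.5,"dy":0,"dz":0,"twist":0},{"dx":-3,"dy":0,"dz":0,"twist":0},{"dx":-5,"dy":0,"dz":0,"twist":0},{"dx":-7,"dy":0,"dz":0,"twist":0},{"dx":-9,"dy":0,"dz":0,"twist":0},{"dx":-10.5,"dy":0,"dz":0,"twist":0},{"dx":-11.5,"dy":0,"dz":0,"twist":0},{"dx":-12,"dy":0,"dz":0,"twist":0},{"dx":-12,"dy":0,"dz":0,"twist":0}]'

```text
clock: 5.12
position: [0.6262, -0.1097, 0.1343]
tool_rot: [0.381, 1.565, -1.139]
force: [0.7, -0.3, -3.9]
grip_width: 0.0161
```

```bash
python3 -c "
from h import *
i=imaging.camera_info('wrist');cv2.imwrite('pics/w2.png',imaging.grab_frame('wrist')[:,:,::-1])
to(0.552,0.299,0.13,-15.2)"
```

```text
t 5.17 pos [ 0.6258 -0.1096  0.1332] toolx [ 0.001 -0.005 -1.   ] z-heading -87.11 q7 0.384 q [-0.16  0.69  0.36  1.68 -0.3   0.83  0.38] w 0.016 F [ 0.4 -0.6 -5.1]
d cm [  0.11  -5.31 -41.18]
twist option deg -71.9 rad -1.255
twist option deg -251.9 rad -4.397
twist option deg 108.1 rad 1.886
```

View pics/w2.png

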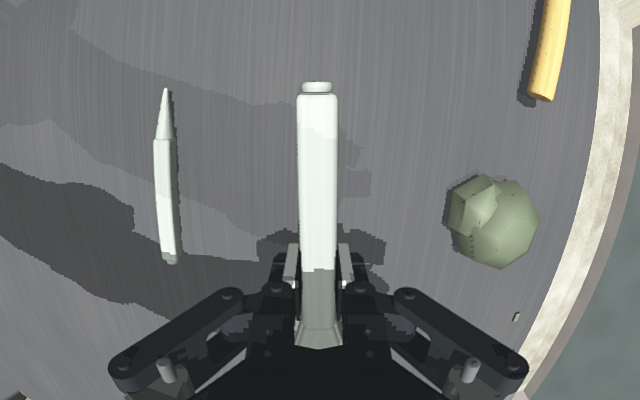

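Chisel b is held level, with the bar in the pads. Carrying it to the +80 lane.

Emit:
arm_command --commands '[{"dx":0,"dy":-0.1,"dz":-1,"twist":-0.03},{"dx":0,"dy":-0.3,"dz":-2.5,"twist":-0.08},{"dx":0,"dy":-0.6,"dz":-4.7,"twist":-0.15},{"dx":0,"dy":-0.9,"dz":-7.2,"twist":-0.22},{"dx":0,"dy":-1.3,"dz":-9.8,"twist":-0.3},{"dx":0,"dy":-1.6,"dz":-12.4,"twist":-0.38},{"dx":0,"dy":-1.9,"dz":-15,"twist":-0.46},{"dx":0,"dy":-2.3,"dz":-17.6,"twist":-0.54},{"dx":0,"dy":-2.6,"dz":-20.2,"twist":-0.62},{"dx":0,"dy":-2.9,"dz":-22.8,"twist":-0.7},{"dx":0,"dy":-3.3,"dz":-25.4,"twist":-0.78},{"dx":0,"dy":-3.6,"dz":-28,"twist":-0.86}]'

```text
clock: 6.17
position: [0.5741, 0.1709, 0.1311]
tool_rot: [-0.957, 1.566, -1.61]
force: [0.0, 1.2, -3.7]
grip_width: 0.016
```

```bash
python3 -c "
from h import *
to(0.552,0.299,0.13,-15.2)"
```

```text
t 6.17 pos [0.5741 0.1709 0.1311] toolx [-0.    -0.005 -1.   ] z-heading -37.37 q7 0.625 q [-0.49  0.62  0.14  1.77 -0.11  0.77  0.63] w 0.016 F [ 0.   1.2 -3.7]
d cm [ 0.05  8.84 -9.53]
twist option deg -22.2 rad -0.387
twist option deg -202.2 rad -3.528
twist option deg 157.8 rad 2.755
```

Emit:
arm_command --commands '[{"dx":0,"dy":1.7,"dz":-1.9,"twist":-0.08},{"dx":0,"dy":3.4,"dz":-3.7,"twist":-0.16},{"dx":0,"dy":5,"dz":-5.4,"twist":-0.24},{"dx":0,"dy":6.4,"dz":-6.9,"twist":-0.3},{"dx":0,"dy":7.6,"dz":-8.2,"twist":-0.35},{"dx":0,"dy":8.4,"dz":-9.1,"twist":-0.38},{"dx":0,"dy":8.8,"dz":-9.5,"twist":-0.387},{"dx":0,"dy":8.8,"dz":-9.5,"twist":-0.387},{"dx":0,"dy":8.8,"dz":-9.5,"twist":-0.387},{"dx":0,"dy":8.8,"dz":-9.5,"twist":-0.387}]'

```text
clock: 7.0
position: [0.5525, 0.297, 0.1305]
tool_rot: [-1.306, 1.565, -1.574]
force: [0.0, -0.4, -2.4]
grip_width: 0.0162
```

```bash
python3 -c "
from h import *
i=imaging.camera_info('wrist');cv2.imwrite('pics/w3.png',imaging.grab_frame('wrist')[:,:,::-1])
cv2.imwrite('pics/s3.png',cv2.resize(imaging.grab_frame('side')[100:260,220:420,::-1],None,fx=3.5,fy=3.5))
to(0.552,0.299,0.02,-15.2)"
```

```text
t 7.1 pos [0.5524 0.2973 0.1305] toolx [-0.    -0.005 -1.   ] z-heading -15.31 q7 0.738 q [-0.62  0.65  0.04  1.68 -0.03  0.81  0.74] w 0.0164 F [-0.5 -0.9 -3.6]
d cm [11.05  0.21 -0.1 ]
twist option deg -0.1 rad -0.002
twist option deg -180.1 rad -3.143
twist option deg 179.9 rad 3.14
```

View pics/w3.png

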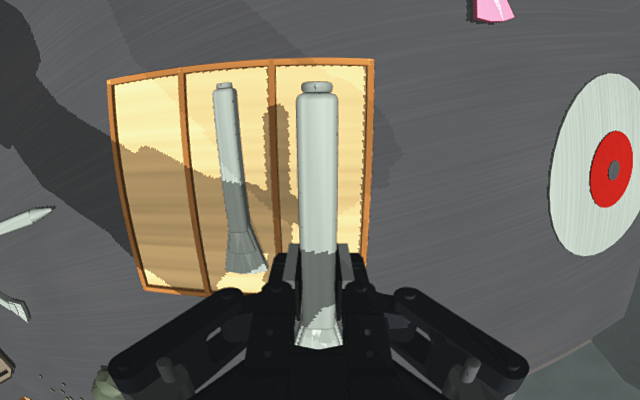

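View pics/s3.png

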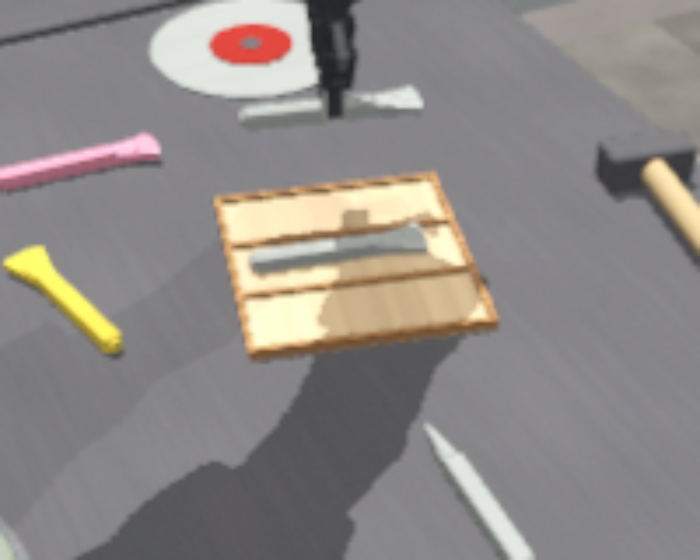

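Chisel b is parallel to the lanes with its edge towards +x, over the +80 lane. Lowering: contact should come at TCP z ≈ 0.019.

Emit:
arm_command --commands '[{"dx":0.7,"dy":0.1,"dz":-0.1,"twist":0},{"dx":2,"dy":0.2,"dz":-0.1,"twist":0},{"dx":4,"dy":0.2,"dz":-0.1,"twist":0},{"dx":6,"dy":0.2,"dz":-0.1,"twist":0},{"dx":7.7,"dy":0.2,"dz":-0.1,"twist":0},{"dx":9,"dy":0.2,"dz":-0.1,"twist":0},{"dx":9.8,"dy":0.2,"dz":-0.1,"twist":0},{"dx":10.3,"dy":0.2,"dz":-0.1,"twist":0},{"dx":10.6,"dy":0.2,"dz":-0.1,"twist":0},{"dx":10.8,"dy":0.2,"dz":-0.1,"twist":0},{"dx":10.9,"dy":0.2,"dz":-0.1,"twist":0},{"dx":10.9,"dy":0.2,"dz":-0.1,"twist":0}]'

```text
clock: 8.1
position: [0.5522, 0.299, 0.0219]
tool_rot: [-1.187, 1.566, -1.454]
force: [-0.5, 0.1, -3.3]
grip_width: 0.0165
```

```bash
python3 -c "
from h import *
to(0.552,0.299,0.019,-15.2)"
```

```text
t 8.1 pos [0.5522 0.299  0.0219] toolx [ 0.001 -0.005 -1.   ] z-heading -15.31 q7 0.735 q [-0.61  0.81  0.03  1.72 -0.03  0.61  0.73] w 0.0165 F [-0.5  0.1 -3.3]
d cm [ 0.29 -0.01 -0.02]
twist option deg -0.1 rad -0.002
twist option deg -180.1 rad -3.143
twist option deg 179.9 rad 3.14
```

Emit:
arm_command --commands '[{"dx":0.1,"dy":0,"dz":0,"twist":0},{"dx":0.2,"dy":0,"dz":0,"twist":0},{"dx":0.3,"dy":0,"dz":0,"twist":0},{"dx":0.3,"dy":0,"dz":0,"twist":0},{"dx":0.3,"dy":0,"dz":0,"twist":0}]'

```text
clock: 8.52
position: [0.5524, 0.2991, 0.0191]
tool_rot: [-1.121, 1.566, -1.388]
force: [0.6, 0.3, -2.5]
grip_width: 0.0167
```

Emit:
arm_command --commands '[{"dx":0.1,"dy":0,"dz":0,"twist":0},{"dx":0.1,"dy":0,"dz":0,"twist":0},{"dx":0.1,"dy":0,"dz":0,"twist":0}]'

```text
clock: 8.77
position: [0.5524, 0.2991, 0.019]
tool_rot: [-1.087, 1.566, -1.354]
force: [-5.0, -2.5, 13.5]
grip_width: 0.0161
```

Contact with the floor (z stopped at 0.019, +13 N). Opening partway so the fingers stay inside the lane, then rising.

Emit:
arm_command --commands '[{"dx":0,"dy":0,"dz":0,"twist":0},{"dx":0,"dy":0,"dz":0,"twist":0},{"dx":0,"dy":0,"dz":0,"twist":0},{"dx":0,"dy":0,"dz":0,"twist":0}]' --grip 0.2

```text
clock: 9.1
position: [0.5525, 0.2992, 0.0189]
tool_rot: [-1.056, 1.566, -1.323]
force: [-0.1, -0.3, -0.1]
grip_width: 0.0342
```

Emit:
arm_command --commands '[{"dx":-0.3,"dy":0,"dz":0,"twist":0},{"dx":-1,"dy":0,"dz":0,"twist":0},{"dx":-2.5,"dy":0,"dz":0,"twist":0},{"dx":-4.5,"dy":0,"dz":0,"twist":0},{"dx":-7,"dy":0,"dz":0,"twist":0},{"dx":-9.5,"dy":0,"dz":0,"twist":0},{"dx":-12,"dy":0,"dz":0,"twist":0},{"dx":-14,"dy":0,"dz":0,"twist":0},{"dx":-15.5,"dy":0,"dz":0,"twist":0},{"dx":-16,"dy":0,"dz":0,"twist":0}]'

```text
clock: 9.93
position: [0.5531, 0.3003, 0.1821]
tool_rot: [-0.293, 1.566, -0.56]
force: [0.0, -0.1, -0.8]
grip_width: 0.0339
```

```bash
python3 -c "
from h import *
cv2.imwrite('pics/w4.png',imaging.grab_frame('wrist')[:,:,::-1])
to(0.592,-0.3295,0.15,65.4)"
```

```text
t 9.98 pos [0.5531 0.3004 0.1816] toolx [ 0.004 -0.003 -1.   ] z-heading -15.32 q7 0.734 q [-0.63  0.59  0.05  1.65 -0.03  0.9   0.73] w 0.0341 F [-0.  -0.3  1.1]
d cm [  3.35 -59.71  20.38]
twist option deg -80.7 rad -1.409
twist option deg -260.7 rad -4.55
twist option deg 99.3 rad 1.733
```

View pics/w4.png

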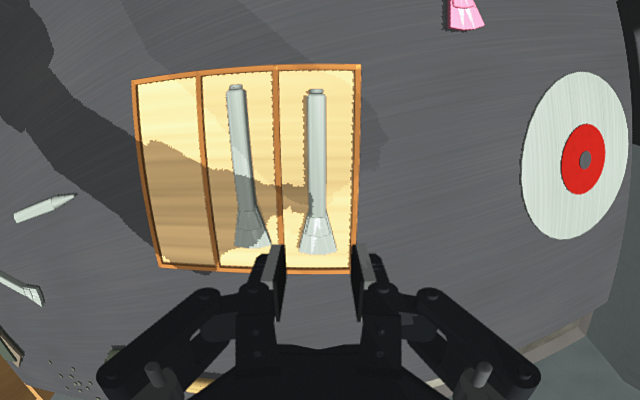

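Chisel b lies straight in the right-hand (+80) lane with its edge alongside the middle chisel's edge. Now to chisel a, with twist +1.73 to a tool heading of -114.6° so joint 7 stays in range for the placing.

Emit:
arm_command --commands '[{"dx":0.1,"dy":-1.5,"dz":0.5,"twist":0.04},{"dx":0.2,"dy":-4,"dz":1.4,"twist":0.11},{"dx":0.4,"dy":-7.3,"dz":2.5,"twist":0.2},{"dx":0.6,"dy":-10.7,"dz":3.6,"twist":0.3},{"dx":0.8,"dy":-14.1,"dz":4.8,"twist":0.4},{"dx":1,"dy":-17.5,"dz":6,"twist":0.5},{"dx":1.2,"dy":-20.9,"dz":7.1,"twist":0.6},{"dx":1.4,"dy":-24.3,"dz":8.3,"twist":0.7},{"dx":1.6,"dy":-27.7,"dz":9.5,"twist":0.8},{"dx":1.8,"dy":-31.1,"dz":10.6,"twist":0.9},{"dx":2,"dy":-34.5,"dz":11.8,"twist":1},{"dx":2.1,"dy":-37.9,"dz":12.9,"twist":1.1}]' --grip -1

```text
clock: 10.98
position: [0.5765, -0.1016, 0.1608]
tool_rot: [0.508, 1.567, -0.866]
force: [1.0, -0.3, -0.0]
grip_width: 0.0853
```

```bash
python3 -c "
from h import *
to(0.592,-0.3295,0.15,65.4)"
```

```text
t 10.98 pos [ 0.5765 -0.1016  0.1608] toolx [ 0.003 -0.003 -1.   ] z-heading -78.7 q7 0.497 q [-0.17  0.58  0.34  1.8  -0.25  0.81  0.5 ] w 0.0853 F [ 1.  -0.3 -0. ]
d cm [ 1.16 -2.95 22.65]
twist option deg -144.1 rad -2.515
twist option deg 35.9 rad 0.627
twist option deg 215.9 rad 3.768
```

Emit:
arm_command --commands '[{"dx":0.1,"dy":-0.4,"dz":3.2,"twist":0.09},{"dx":0.3,"dy":-0.8,"dz":6.4,"twist":0.18},{"dx":0.5,"dy":-1.2,"dz":9.6,"twist":0.27},{"dx":0.7,"dy":-1.7,"dz":12.8,"twist":0.36},{"dx":0.8,"dy":-2.1,"dz":16,"twist":0.45},{"dx":1,"dy":-2.5,"dz":18.9,"twist":0.53},{"dx":1.1,"dy":-2.8,"dz":21.2,"twist":0.59},{"dx":1.1,"dy":-2.9,"dz":22.4,"twist":0.62},{"dx":1.1,"dy":-2.9,"dz":22.6,"twist":0.627},{"dx":1.1,"dy":-2.9,"dz":22.6,"twist":0.627},{"dx":1.1,"dy":-2.9,"dz":22.6,"twist":0.627}]'

```text
clock: 11.9
position: [0.5924, -0.3277, 0.1501]
tool_rot: [1.185, 1.568, -0.814]
force: [0.6, 0.0, 0.3]
grip_width: 0.0854
```

```bash
python3 -c "
from h import *
cv2.imwrite('pics/w5.png',imaging.grab_frame('wrist')[:,:,::-1])
to(0.592,-0.3295,0.0125,65.4)"
```

```text
t 11.95 pos [ 0.5926 -0.3274  0.1503] toolx [ 0.002 -0.002 -1.   ] z-heading -114.49 q7 0.313 q [ 0.12  0.76  0.49  1.55 -0.41  0.94  0.31] w 0.0855 F [-0.   0.9 -0.1]
d cm [ 1.378e+01 -1.000e-02  2.000e-01]
twist option deg -179.9 rad -3.14
twist option deg 0.1 rad 0.002
twist option deg 180.1 rad 3.143
```

View pics/w5.png

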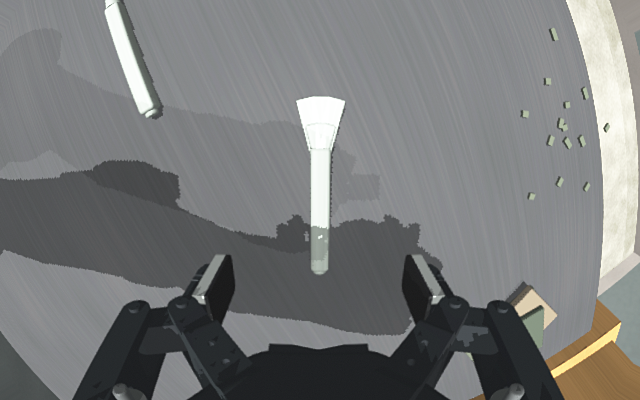

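Chisel a is centred between the jaws (column 320) and aligned, with its edge away from the hand as expected. Descending.

Emit:
arm_command --commands '[{"dx":1,"dy":0,"dz":0.1,"twist":0},{"dx":3,"dy":0,"dz":0.2,"twist":0},{"dx":5,"dy":0,"dz":0.2,"twist":0},{"dx":7,"dy":0,"dz":0.2,"twist":0},{"dx":9,"dy":0,"dz":0.2,"twist":0},{"dx":10.7,"dy":0,"dz":0.2,"twist":0},{"dx":12,"dy":0,"dz":0.2,"twist":0},{"dx":12.9,"dy":0,"dz":0.2,"twist":0},{"dx":13.4,"dy":0,"dz":0.2,"twist":0},{"dx":13.6,"dy":0,"dz":0.2,"twist":0},{"dx":13.7,"dy":0,"dz":0.2,"twist":0},{"dx":13.7,"dy":0,"dz":0.2,"twist":0}]'

```text
clock: 12.95
position: [0.5924, -0.3297, 0.0139]
tool_rot: [1.328, 1.567, -0.67]
force: [0.0, 0.4, 0.2]
grip_width: 0.0855
```

Emit:
arm_command --commands '[{"dx":0,"dy":0,"dz":0,"twist":0},{"dx":0,"dy":0,"dz":0,"twist":0},{"dx":0,"dy":0,"dz":0,"twist":0},{"dx":0,"dy":0,"dz":0,"twist":0},{"dx":0,"dy":0,"dz":0,"twist":0},{"dx":0,"dy":0,"dz":0,"twist":0},{"dx":0,"dy":0,"dz":0,"twist":0},{"dx":0,"dy":0,"dz":0,"twist":0},{"dx":0,"dy":0,"dz":0,"twist":0},{"dx":0,"dy":0,"dz":0,"twist":0},{"dx":0,"dy":0,"dz":0,"twist":0},{"dx":0,"dy":0,"dz":0,"twist":0}]' --grip 1 --squeeze 60

```text
clock: 13.95
position: [0.5926, -0.3298, 0.0143]
tool_rot: [1.367, 1.566, -0.631]
force: [-1.5, 0.4, 5.4]
grip_width: 0.0165
```

Emit:
arm_command --commands '[{"dx":-0.5,"dy":0,"dz":0,"twist":0},{"dx":-1.5,"dy":0,"dz":0,"twist":0},{"dx":-3,"dy":0,"dz":0,"twist":0},{"dx":-5,"dy":0,"dz":0,"twist":0},{"dx":-7,"dy":0,"dz":0,"twist":0},{"dx":-9,"dy":0,"dz":0,"twist":0},{"dx":-10.5,"dy":0,"dz":0,"twist":0},{"dx":-11.5,"dy":0,"dz":0,"twist":0},{"dx":-12,"dy":0,"dz":0,"twist":0},{"dx":-12,"dy":0,"dz":0,"twist":0}]'

```text
clock: 14.78
position: [0.5926, -0.3296, 0.1356]
tool_rot: [1.438, 1.565, -0.56]
force: [0.7, -0.1, -3.3]
grip_width: 0.0163
```

```bash
python3 -c "
from h import *
cv2.imwrite('pics/w6.png',imaging.grab_frame('wrist')[:,:,::-1])
to(0.5102,0.1447,0.13,-195.2)"
```

```text
t 14.83 pos [ 0.5922 -0.3293  0.1345] toolx [ 0.004 -0.003 -1.   ] z-heading -114.48 q7 0.324 q [ 0.13  0.77  0.48  1.56 -0.42  0.91  0.32] w 0.0162 F [-0.6 -0.6 -4.7]
d cm [  0.29 -27.11 -39.74]
twist option deg 80.7 rad 1.409
twist option deg -99.3 rad -1.733
twist option deg 260.7 rad 4.55
```

View pics/w6.png

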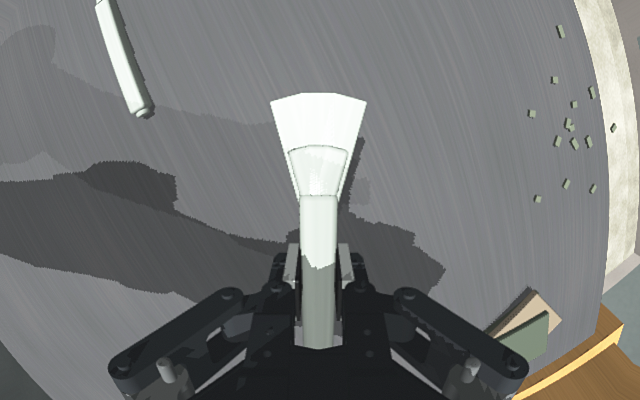

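Chisel a is held squarely. Carrying it towards the -80 lane.

Emit:
arm_command --commands '[{"dx":0,"dy":-0.6,"dz":-0.8,"twist":0.03},{"dx":0.1,"dy":-1.7,"dz":-2.4,"twist":0.09},{"dx":0.1,"dy":-3.2,"dz":-4.7,"twist":0.17},{"dx":0.1,"dy":-5,"dz":-7.3,"twist":0.26},{"dx":0.1,"dy":-6.8,"dz":-10,"twist":0.35},{"dx":0.1,"dy":-8.6,"dz":-12.7,"twist":0.45},{"dx":0.2,"dy":-10.4,"dz":-15.3,"twist":0.54},{"dx":0.2,"dy":-12.2,"dz":-18,"twist":0.64},{"dx":0.2,"dy":-14,"dz":-20.6,"twist":0.73},{"dx":0.2,"dy":-15.8,"dz":-23.3,"twist":0.82},{"dx":0.2,"dy":-17.6,"dz":-25.9,"twist":0.92},{"dx":0.2,"dy":-19.4,"dz":-28.5,"twist":1.01}]'

```text
clock: 15.83
position: [0.5329, 0.0119, 0.1306]
tool_rot: [2.188, 1.567, -0.825]
force: [0.8, 0.4, -3.0]
grip_width: 0.0165
```

```bash
python3 -c "
from h import *
to(0.5102,0.1447,0.13,-195.2)"
```

```text
t 15.83 pos [0.5329 0.0119 0.1306] toolx [ 0.003 -0.003 -1.   ] z-heading -172.64 q7 -0.927 q [-0.68  0.68  0.79  1.97 -0.69  0.78 -0.93] w 0.0165 F [ 0.8  0.4 -3. ]
d cm [  0.02 -13.46   0.55]
twist option deg 22.6 rad 0.394
twist option deg -157.4 rad -2.748
twist option deg 202.6 rad 3.535
```

Emit:
arm_command --commands '[{"dx":0,"dy":-2.4,"dz":0.1,"twist":0.08},{"dx":0,"dy":-4.8,"dz":0.2,"twist":0.16},{"dx":0,"dy":-7.1,"dz":0.3,"twist":0.23},{"dx":0,"dy":-9.3,"dz":0.4,"twist":0.29},{"dx":0,"dy":-11.2,"dz":0.5,"twist":0.34},{"dx":0,"dy":-12.6,"dz":0.5,"twist":0.375},{"dx":0,"dy":-13.3,"dz":0.5,"twist":0.39},{"dx":0,"dy":-13.5,"dz":0.5,"twist":0.394},{"dx":0,"dy":-13.5,"dz":0.5,"twist":0.394},{"dx":0,"dy":-13.5,"dz":0.5,"twist":0.394},{"dx":0,"dy":-13.5,"dz":0.5,"twist":0.394}]'

```text
clock: 16.75
position: [0.5108, 0.144, 0.1302]
tool_rot: [2.563, 1.566, -0.845]
force: [0.2, -0.4, -4.5]
grip_width: 0.0165
```

```bash
python3 -c "
from h import *
cv2.imwrite('pics/w7.png',imaging.grab_frame('wrist')[:,:,::-1])
cv2.imwrite('pics/s7.png',cv2.resize(imaging.grab_frame('side')[100:260,220:420,::-1],None,fx=3.5,fy=3.5))
to(0.5102,0.1447,0.0205,-195.2)"
```

```text
t 16.85 pos [0.5108 0.1443 0.1303] toolx [ 0.003 -0.003 -1.   ] z-heading 164.73 q7 -1.466 q [-1.    0.74  0.92  1.98 -0.8   0.84 -1.47] w 0.0162 F [ 0.4 -0.1 -4. ]
d cm [10.98 -0.05  0.11]
twist option deg 179.9 rad 3.14
twist option deg -0.1 rad -0.001
```

View pics/w7.png

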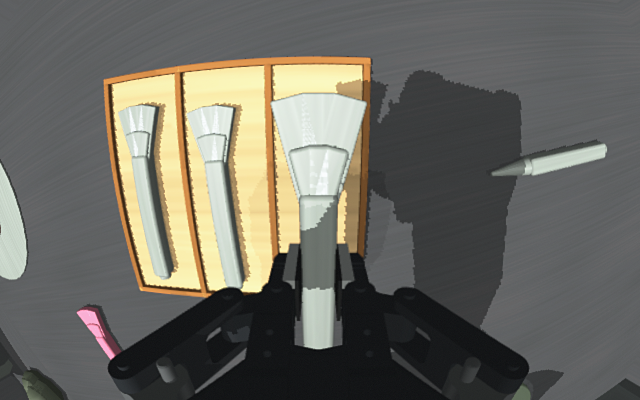

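View pics/s7.png

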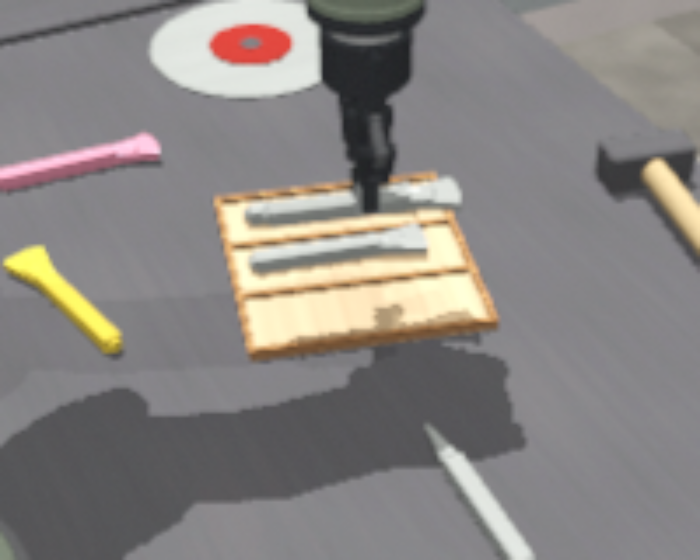

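Chisel a is over the -80 lane, edge the same way as the other two. Lowering.

Emit:
arm_command --commands '[{"dx":0.7,"dy":0,"dz":0.1,"twist":0},{"dx":2,"dy":0,"dz":0.1,"twist":0},{"dx":4,"dy":0,"dz":0.1,"twist":0},{"dx":6,"dy":0,"dz":0.1,"twist":0},{"dx":7.7,"dy":0,"dz":0.1,"twist":0},{"dx":9,"dy":0,"dz":0.1,"twist":0},{"dx":9.8,"dy":0,"dz":0.1,"twist":0},{"dx":10.3,"dy":0,"dz":0.1,"twist":0},{"dx":10.6,"dy":0,"dz":0.1,"twist":0},{"dx":10.8,"dy":0,"dz":0.1,"twist":0},{"dx":10.9,"dy":0,"dz":0.1,"twist":0},{"dx":10.9,"dy":0,"dz":0.1,"twist":0}]'

```text
clock: 17.85
position: [0.5104, 0.1443, 0.0215]
tool_rot: [2.731, 1.566, -0.677]
force: [-0.5, 0.2, -3.4]
grip_width: 0.0162
```

Emit:
arm_command --commands '[{"dx":0.1,"dy":0,"dz":0,"twist":0},{"dx":0.1,"dy":0,"dz":0,"twist":0},{"dx":0.1,"dy":0,"dz":0,"twist":0}]'

```text
clock: 18.1
position: [0.5105, 0.1444, 0.0208]
tool_rot: [2.807, 1.566, -0.601]
force: [0.7, 0.1, -3.0]
grip_width: 0.0164
```

Emit:
arm_command --commands '[{"dx":0.1,"dy":0,"dz":0,"twist":0},{"dx":0.1,"dy":0,"dz":0,"twist":0},{"dx":0.1,"dy":0,"dz":0,"twist":0}]'

```text
clock: 18.35
position: [0.5106, 0.1445, 0.0202]
tool_rot: [2.936, 1.566, -0.472]
force: [-3.4, -1.2, 8.6]
grip_width: 0.0165
```

Contact. Opening partway and rising.

Emit:
arm_command --commands '[{"dx":0,"dy":0,"dz":0,"twist":0},{"dx":0,"dy":0,"dz":0,"twist":0},{"dx":0,"dy":0,"dz":0,"twist":0},{"dx":0,"dy":0,"dz":0,"twist":0}]' --grip 0.2

```text
clock: 18.68
position: [0.5107, 0.1445, 0.0203]
tool_rot: [2.964, 1.566, -0.444]
force: [-0.5, -0.3, -0.4]
grip_width: 0.0339
```

Emit:
arm_command --commands '[{"dx":-0.3,"dy":0,"dz":0,"twist":0},{"dx":-1,"dy":0,"dz":0,"twist":0},{"dx":-2.5,"dy":0,"dz":0,"twist":0},{"dx":-4.5,"dy":0,"dz":0,"twist":0},{"dx":-7,"dy":0,"dz":0,"twist":0},{"dx":-9.5,"dy":0,"dz":0,"twist":0},{"dx":-12,"dy":0,"dz":0,"twist":0},{"dx":-14,"dy":0,"dz":0,"twist":0},{"dx":-15.5,"dy":0,"dz":0,"twist":0},{"dx":-16,"dy":0,"dz":0,"twist":0}]'

```text
clock: 19.52
position: [0.5105, 0.1448, 0.1827]
tool_rot: [-3.02, 1.564, -0.145]
force: [-0.3, -0.2, 0.3]
grip_width: 0.0343
```

```bash
python3 -c "
from h import *
to(0.5102,0.0,0.2,-195.2)"
```

```text
t 19.52 pos [0.5105 0.1448 0.1827] toolx [ 0.007 -0.001 -1.   ] z-heading 164.73 q7 -1.528 q [-1.06  0.68  1.01  1.94 -0.72  0.93 -1.53] w 0.0343 F [-0.3 -0.2  0.3]
d cm [-1.72 13.98 -3.79]
twist option deg 179.9 rad 3.14
twist option deg -0.1 rad -0.001
```

Emit:
arm_command --commands '[{"dx":-0.2,"dy":2,"dz":-0.5,"twist":-0.05},{"dx":-0.5,"dy":5,"dz":-1.2,"twist":-0.15},{"dx":-1,"dy":8,"dz":-2,"twist":-0.25},{"dx":-1.5,"dy":11,"dz":-2.8,"twist":-0.35},{"dx":-1.7,"dy":14,"dz":-3.5,"twist":-0.45},{"dx":-1.7,"dy":17,"dz":-4.2,"twist":-0.55},{"dx":-1.7,"dy":20,"dz":-5,"twist":-0.6},{"dx":-1.7,"dy":23,"dz":-5.8,"twist":-0.65},{"dx":-1.7,"dy":25,"dz":-6.4,"twist":-0.7},{"dx":-1.7,"dy":26,"dz":-6.6,"twist":-0.7},{"dx":-1.7,"dy":26,"dz":-6.6,"twist":-0.7}]'

```text
clock: 20.43
position: [0.5051, -0.1256, 0.2]
tool_rot: [2.514, 1.564, -0.199]
force: [-0.8, -0.6, -0.7]
grip_width: 0.0342
```

Run:
```python
from h import *
top=imaging.grab_frame('top');it=imaging.camera_info('top');side=imaging.grab_frame('side')
cv2.imwrite('pics/topf.png',top[:,:,::-1])
cr=lambda im,a:cv2.resize(im[a[1]:a[3],a[0]:a[2],::-1],(390,390),interpolation=cv2.INTER_CUBIC)
cv2.imwrite('pics/fin.png',np.hstack([cr(top,(205,95,335,225)),cr(side,(260,120,380,240))]))
th=np.radians(-15.16);X=np.array([np.cos(th),np.sin(th)]);Y=np.array([-X[1],X[0]]);c0=np.array([.5311,.2219])
def meas(img,tag):
    hsv=cv2.cvtColor(img,cv2.COLOR_RGB2HSV)
    m=((hsv[...,1]<45)&(hsv[...,2]>90)).astype(np.uint8);k=np.zeros_like(m)
    cv2.fillPoly(k,[np.round(project(it,fr(c0,-15.16,[[x,y,.012] for x,y in((-.108,-.116),(.108,-.116),(.108,.116),(-.108,.116))]))).astype(np.int32)],1)
    n,l,s,c=cv2.connectedComponentsWithStats(m*k)
    for i in range(1,n):
        if s[i,4]<150: continue
        ys,xs=np.nonzero(l==i);P=plane(it,np.c_[xs,ys],.02)[:,:2]-c0;P=np.c_[P@X,P@Y]
        b=P[(P[:,0]<.02)]; f=np.polyfit(b[:,0],b[:,1],1)
        e=P[:,0].max();h=P[:,0].min()
        print(tag,'px',s[i,:5],'edge x',e.round(4),'hammer x',h.round(4),'origin x~',((e+h)/2+.0025).round(4),'y~',np.polyval(f,(e+h)/2).round(4),'ang',np.degrees(f[0]).round(1))
meas(cv2.imread('pics/top0.png')[:,:,::-1].copy(),'before');meas(top,'after')
to(.5,0,.2)
```

```text
before px [255 130  24  61 479] edge x 0.0774 hammer x -0.096 origin x~ -0.0068 y~ 0.0051 ang 2.5
after px [229 121  26  61 487] edge x 0.0842 hammer x -0.0891 origin x~ 0.0 y~ 0.08 ang 0.2
after px [255 130  24  61 480] edge x 0.0774 hammer x -0.096 origin x~ -0.0068 y~ 0.005 ang 2.5
after px [284 136  26  61 482] edge x 0.0823 hammer x -0.0914 origin x~ -0.002 y~ -0.0797 ang -0.2
t 20.53 pos [ 0.5055 -0.1227  0.1996] toolx [ 0.006 -0.    -1.   ] z-heading -155.25 q7 -0.52 q [-0.45  0.53  0.8   1.95 -0.5   0.87 -0.52] w 0.0339 F [-0.3  1.2 -1. ]
d cm [ -0.05 -11.37  -4.64]
```

View pics/fin.png

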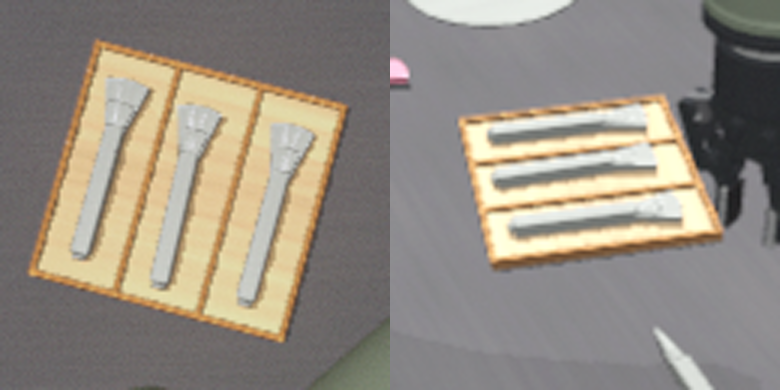

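Both views show all three chisels flat and parallel in their lanes with edges the same way. The placed ones are at (0, 80.0) and (-2, -79.7) mm, within 0.2° of the lane. The middle one hasn't moved, and the robot is clear. Handing in.

```bash
python3 -c "
from workcell import order
print(order.job_done())"
```

```text
the job is handed in; nothing more can be done
None
```

Both chisels are in the tray and the job is handed in at about 20.5 s of the 64 s; no verdict is reported. Chisel_b is in the +80 mm lane and chisel_a in the -80 mm lane. Each was lowered until the floor was felt (about 9–14 N), then released with a partial opening.

The last top-view check put the two origins at about (0, +80) mm and (-2, -80) mm in the tray frame, each within 0.2° of the lane. Both have their edges towards tray +x. Both views show them flat; I did not measure height or tilt.

The middle chisel measured the same before and after, to about 0.1 mm. The arm ended clear of everything, with no contact force beyond sensor noise.

No check failed or disagreed. The only hitch was the first move call, which was refused because its rows left out `dx`; nothing moved.

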